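# Take the ladle rest off the T-track for washing

### The arm

A 6-joint arm with a two-finger parallel gripper is mounted at the origin on the work surface. World frame = base frame: x ahead of the robot, y to its left, z up, the work surface at z = 0. Lengths are in m, angles in rad, forces in N, time in s.
With the tool pointing down it reaches from about 0.275 to 0.75 m from the base axis. Payload 10.2 kg.
Tool frame: the origin (TCP) lies at the centre of the arm's flange, where the gripper is bolted on; the fingertips stand 166 mm ahead of it and the grasp point (between the pads) lies 147 mm ahead of it; z points along the fingers, y is the line along which they close (so a half turn about z gives the same grasp; the last joint's range is limited). The gripper opens to 88 mm and grips with 3 to 60 N. Pads are 18 mm wide; open, the fingers measure 123 mm over their backs; the gripper's body (75 mm by 187 mm) begins 45 mm behind the grasp point.
Start: joints at [1.034, 0.313, 1.498, -0, 1.331, -0.223], TCP at [0.162, 0.499, 0.405] pointing down, gripper open.
Joint ranges: [-2.94, 2.94], [-0.97, 2.17], [0.19, 2.56], [-1.23, 4.37], [0.02, 3.11], [-2.88, 2.88]. Speed limits (rad/s): [2.39, 2.39, 3.01, 3.14, 3.14, 3.14].

### API

Orientations are given as a unit quaternion [x, y, z, w].
In Python, from cell import arm gives the robot as it stands.
- The arm moves only by the shell command python3 -m inch 'ROWS'. ROWS is JSON, a list of rows, each a list of 3 entries, a list of its own where there are three numbers: the turn, a rotation vector about the tool's x, y, z in units of 6 degrees (1.0 is 6 degrees), then the shift along the tool's x, y, z in units of 50 mm (1.0 is 50 mm), then the closure, from 0 (fully open) to 1 (shut). In form: [[[wx, wy, wz], [dx, dy, dz], gripper], ...]. A call has 1 to 8 rows; each row is the pose to reach, as a shift and turn from the pose commanded when the call began, along the tool's axes at that moment; what a row does not reach only later rows make up. A row lasts 1/8 s, in which the tool goes at most 62.5 mm and 10.7 degrees, less where a joint would pass 70% of its speed; a pose out of reach is approached as far as the arm can. A call with a gripper value outside its range is refused whole. The fingers move at their own pace and stop on an object; the grip force is fixed at half the most. Time passes only in rows, so rows that repeat a pose let the fingers close. It gives the time, the measured TCP pose, the force, the opening and the grip force at its end, in the units of the state.
- arm.get_state(): the state, without advancing time (a new reading comes with each control period).
- arm.grab_frame(name): name is "side" or "top"; returns the picture (420x560x3 uint8, red, green, blue); there is no depth.
- arm.camera_params(name): a dict with "mtx" (3x3 intrinsics, pixels), "dist_coeffs" ([k1, k2, p1, p2, k3] as OpenCV has them; the pictures are not rectified), "rvec" (rotation vector, rad) and "tvec" (3), from world to camera coordinates, as OpenCV has them. Camera axes: x right, y down, z forward; pixel columns grow to the right and rows downward; lengths in m; the calibration is good to about 2 mm. A picture is of the moment at which its call begins. camera_params takes no time and is no camera call.
- arm.finish_job(): hands the job in; it is judged then, once.
The state is a dict: "clock": time; "q": joint angles; "qvel": joint speeds; "joint_efforts": joint torques, N m; "tcp_pos": TCP position; "tool_rot": TCP orientation; "ft_force": force on the tool from outside, world axes, zero at the start; "ft_torque": the same for the moment, N m; "width": finger opening in m; "finger_force": force on a finger pad.
Only numpy, scipy, OpenCV 4.12 (cv2) and the standard library are available. Lean on these libraries where they do the work, as an engineer would, in place of code of your own. Each camera call takes 0.05 s, during which the arm holds its last target. There are 200 camera calls.

### The job

The ladle rest (the upright block with the U notch in its top) on the T-track needs washing. Slide it along the track, away from the peel stop, to the open end on its own side, lift it off there, and set it down gently, standing upright, in the shallow steel wash tray. Leave the peel stop where it is on the track.

Things in the scene. Friction and masses are not known exactly. Their poses are not given: they have to be found in the camera images.
- track: Aluminium T-track fixed on the slab, 370 long (y), 50 wide (x), 16 mm high. Origin: centre of its underside. Channel 40 wide, floor 4 mm above the slab. For |y| below 110 mm two lips (12.5 to 16 mm up, 18 mm slot) hold the carriages' feet down; beyond that, at both ends, the lips are cut away: open above, no end wall. A carriage lifts out freely with its origin beyond 135 mm from the centre.
- ladle_rest: Ladle rest, captive loose in the track, 0.16 kg: black block 24 mm thick (x, across the track; grip here, 50 mm above origin), 56 long (y, along the track), U notch 24 wide, 20 deep in its top. Origin: centre of underside of its steel foot (36 x 50 x 6 mm), on the channel floor; block 14.5 to 80 mm above it. Starts 45 to 85 mm from the track's centre, either side; slides easily, 2 mm side play.
- peel_stop: Peel stop, the other carriage in the track, on the other side of its centre; same black plastic, same foot, origin and axes: a plain plate 110 mm wide (x, across the track), 12 mm thick, its top 62 mm above the origin. It stays where it is.
- wash_tray: Shallow open stainless tray, loose on the slab, 0.5 kg, 190 mm (x) by 160 mm (y) outside, 25 mm high, walls and floor 4 mm thick, empty. Origin: centre of its underside.
Mind the look-alikes: they are no part of the job. Of the things that look like the wash_tray, take the one that is farthest from the robot's base at the start.

How it is judged:
By the outcome, as a careful person would: the job done as asked, in the order asked, and still so for the second after the job is handed in, with the robot touching nothing.
It also fails if it takes over 51 s, if anything falls off the work surface, if the arm or the gripper's body presses on something with over 40 N, if the wrist force passes 120 N, or if a joint passes its speed limit or range.

## Working session

There is one attempt and no reset: what is moved stays moved. The work goes in short steps, Python scripts to look and compute and a shell command to move; the robot and the scene stay as the last step left them, time stands still between calls to the robot, and variables do not carry over. Pictures are saved under pics/ and viewed, at most 10 in all, crops included, and the job is handed in when it is done.

```bash
mkdir -p pics; python3 - <<'E'
from cell import arm
import cv2
for n in("side","top"):
    cv2.imwrite(f"pics/{n}0.png",arm.grab_frame(n)[:,:,::-1])
    p=arm.camera_params(n); print(n,p)
s=arm.get_state();print(s['clock'],s['tcp_pos'],s['tool_rot'],s['width'])
E
```

```text
side {'mtx': array([[408.61412039,   0.        , 278.07839963],
       [  0.        , 408.61412039, 208.46644165],
       [  0.        ,   0.        ,   1.        ]]), 'dist_coeffs': array([-0.03513195,  0.        ,  0.        ,  0.        ,  0.        ]), 'rvec': array([ 2.19639988, -0.35710961,  0.1827788 ]), 'tvec': array([-0.38652641,  0.18557071,  0.53999705])}
top {'mtx': array([[534.65376476,   0.        , 279.29432508],
       [  0.        , 534.65376476, 207.08675858],
       [  0.        ,   0.        ,   1.        ]]), 'dist_coeffs': array([-0.20932055,  0.        ,  0.        ,  0.        ,  0.        ]), 'rvec': array([ 2.18054209, -2.1778001 ,  0.02499405]), 'tvec': array([0.13766633, 0.43752726, 0.92999722])}
0.1 [0.16204209 0.49933669 0.4042265 ] [ 1.56247428e-01  9.87717784e-01 -5.26772032e-04 -2.07675016e-04] 0.08818784117214101
```

View pics/side0.png

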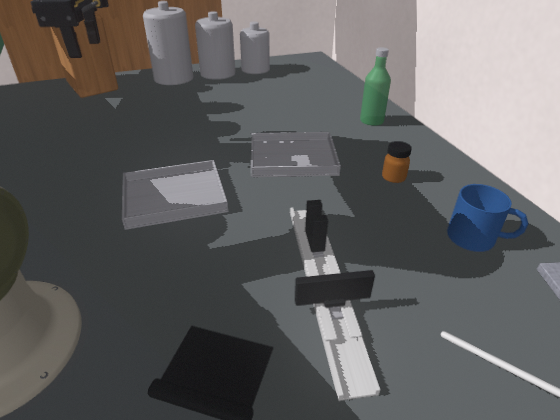

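View pics/top0.png

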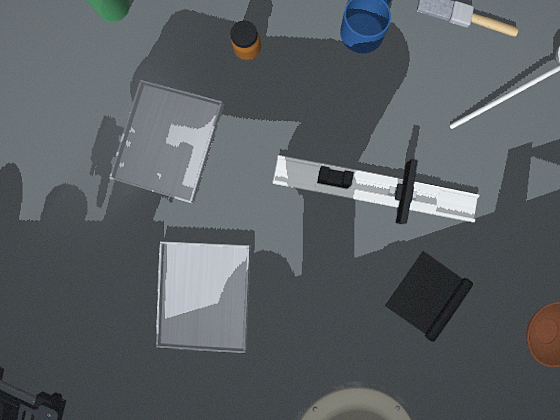

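Side view: rest (316,227), peel stop (335,288), trays (173,192) and (293,153). Top view: rest with notch (336,177), plain peel stop plate (406,192), track from (275,169) to (477,207). Trays are A (166,142) and B (203,296), with the base near (355,420). Candidates for the rest: the notched block at (336,177) and the plate at (406,192); I choose the block. Candidates for the tray: A and B; A looks farther.

```bash
cat > h.py <<'E'
import cv2,numpy as np
from cell import arm
def ray(n,px):
    p=arm.camera_params(n);R=cv2.Rodrigues(p['rvec'])[0]
    u=cv2.undistortPoints(np.array(px,float).reshape(-1,1,2),p['mtx'],p['dist_coeffs'])[:,0]
    d=np.c_[u,np.ones(len(u))]@R
    return -R.T@p['tvec'],d
def onplane(n,px,z):
    c,d=ray(n,px); return c+d*((z-c[2])/d[:,2])[:,None]
def proj(n,P):
    p=arm.camera_params(n);return cv2.projectPoints(np.array(P,float).reshape(-1,1,3),p['rvec'],p['tvec'],p['mtx'],p['dist_coeffs'])[0][:,0]
E
python3 - <<'E'
from h import *
np.set_printoptions(precision=4,suppress=True)
t=cv2.imread('pics/top0.png')
for nm,c,z in(('track',[(277,155),(274,183),(475,221),(478,193)],.016),('A',[(142,81),(222,101),(191,202),(110,179)],.025),('B',[(160,242),(249,243),(245,352),(156,348)],.025)):
    P=onplane('top',c,z);m=P.mean(0);print(nm,P[:,:2].tolist(),m,np.linalg.norm(m[:2]),[np.linalg.norm(P[i]-P[i-1]) for i in range(4)])
g=t.max(2);m=np.zeros_like(g);m[150:235,270:485]=(g[150:235,270:485]<55)
n,l,st,ce=cv2.connectedComponentsWithStats(m)
print([(s.tolist()) for s in st if s[4]>60])
a=cv2.resize(t[140:235,260:490],None,fx=3.4,fy=3.4,interpolation=cv2.INTER_CUBIC)
s=cv2.imread('pics/side0.png')[190:330,250:400]
cv2.imwrite('pics/crop1.png',a)
b=cv2.resize(s,None,fx=1.75,fy=1.75,interpolation=cv2.INTER_CUBIC)
o=np.zeros((a.shape[0]+b.shape[0],a.shape[1],3),np.uint8);o[:a.shape[0]]=a;o[a.shape[0]:,:b.shape[1]]=b
cv2.imwrite('pics/crop1.png',o);print(o.shape)
E
```

```text
track [[0.5297945815134197, 0.1424166581960528], [0.47985650476776454, 0.1475989172170805], [0.41241720659009073, -0.21284477049335493], [0.4627727064931006, -0.2194407206737844]] [ 0.4712 -0.0356  0.016 ] 0.472550679941683 [np.float64(0.36801181281826834), np.float64(0.050206247794631814), np.float64(0.36669839234580115), np.float64(0.050785656727709384)]
A [[0.6678906668527474, 0.38991051254964676], [0.6267661967537548, 0.2408132675660806], [0.44567677484261053, 0.29376800661563796], [0.4874769174328618, 0.4442091016209529]] [0.557  0.3422 0.025 ] 0.6536666770359519 [np.float64(0.18840769027530657), np.float64(0.1546648327921137), np.float64(0.18867321780241922), np.float64(0.15614024140804808)]
B [[0.37474581442620175, 0.3491062511427573], [0.3740073414950567, 0.19060309156859884], [0.18249702863230166, 0.1974511149919671], [0.1854485054392682, 0.35693954838897995]] [0.2792 0.2735 0.025 ] 0.3908381048755096 [np.float64(0.18945931419553455), np.float64(0.1585048798531489), np.float64(0.19163270951901015), np.float64(0.15951574092476098)]
[[0, 0, 560, 420, 234048], [395, 159, 22, 65, 582], [317, 166, 36, 22, 547]]
(568, 782, 3)
```

View pics/crop1.png

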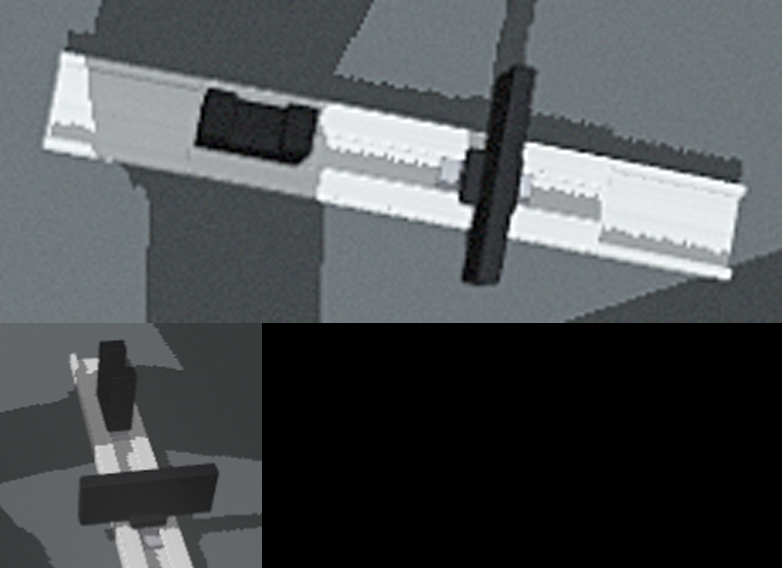

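```bash
cat >> h.py <<'E'
from scipy.spatial.transform import Rotation as Ro
np.set_printoptions(precision=4,suppress=True)
def go(g,yaw=None):  # g: grasp-point target; returns shift units / turn units
    s=arm.get_state();R=Ro.from_quat(s['tool_rot'])
    T=np.array(g,float)+[0,0,.147]
    print('shift',R.inv().apply(T-s['tcp_pos'])/.05)
    if yaw is not None:
        y=[np.cos(yaw),np.sin(yaw),0]
        for k in(1,-1):
            Y=k*np.array(y);Rt=np.c_[np.cross(Y,[0,0,-1]),Y,[0,0,-1]]
            print('turn',np.degrees((R.inv()*Ro.from_matrix(Rt)).as_rotvec())/6)
E
python3 - <<'E'
from h import *
C=np.array([.4712,-.0356]);d=np.array([.0672,.3611]);d/=np.linalg.norm(d);u=np.array([d[1],-d[0]])
print('cam',ray('top',[(0,0)])[0])
px=np.array([(318,106),(316,152),(207,88),(196,145)])/3.4+[260,140]
for z in(.084,):
  P=onplane('top',px,z)[:,:2]-C;print(np.c_[P@d,P@u])
for s in(.045,.055,.06,.065,.07):
  q=C+d*s
  print(s,proj('top',[[*(q+d*a+u*b),.084] for a,b in((-.028,.012),(-.028,-.012),(.028,.012),(.028,-.012))]).round(0).tolist())
q=C+d*.06;yaw=np.arctan2(u[1],u[0]);print(d,u,q)
go([*q,.2],yaw)
E
```

```text
cam [0.3868 0.1092 0.9559]
[[ 0.053   0.012 ]
 [ 0.05   -0.0102]
 [ 0.1073  0.0107]
 [ 0.1075 -0.0175]]
0.045 [[375.0, 175.0], [372.0, 190.0], [342.0, 169.0], [339.0, 183.0]]
0.055 [[369.0, 174.0], [367.0, 188.0], [336.0, 168.0], [333.0, 182.0]]
0.06 [[366.0, 174.0], [364.0, 188.0], [333.0, 167.0], [330.0, 182.0]]
0.065 [[363.0, 173.0], [361.0, 187.0], [330.0, 167.0], [327.0, 181.0]]
0.07 [[360.0, 172.0], [358.0, 187.0], [327.0, 166.0], [324.0, 180.0]]
[0.183  0.9831] [ 0.9831 -0.183 ] [0.4822 0.0234]
shift [-9.0285 -7.0767  1.1501]
turn [-0.0104  0.0057 13.7606]
turn [ -0.0059  -0.0107 -16.2394]
```

```bash
python3 -m inch '[[[0,0,13.76],[-8.97,-6.68,1.15],0],[[0,0,13.76],[-8.97,-6.68,1.15],0],[[0,0,13.76],[-8.97,-6.68,1.15],0],[[0,0,13.76],[-8.97,-6.68,1.15],0],[[0,0,13.76],[-8.97,-6.68,1.15],0],[[0,0,13.76],[-8.97,-6.68,1.15],0],[[0,0,13.76],[-8.97,-6.68,1.15],0],[[0,0,13.76],[-8.97,-6.68,1.15],0]]'; python3 - <<'E'
from h import *
go([.4858,.043,.15],-np.arctan2(.183,.9831)); print(arm.get_state()['q'])
E
```

```text
clock: 1.1
tcp_pos: [0.4506, 0.0917, 0.3533]
tool_rot: [0.771, 0.637, 0.0, -0.0]
ft_force: [0.8, 1.7, -0.2]
width: 0.0881
finger_force: 0.0
shift [-0.8247  0.8747  1.1263]
turn [-0.0004 -0.0012 -0.0488]
turn [-0.0018  0.0006 29.9512]
[-0.0549  0.2204  1.7608  0.0001  1.1603  0.1342]
```

```bash
python3 -m inch '[[[0,0,0],[-0.8,0.85,1.1],0],[[0,0,0],[-0.8,0.85,1.1],0],[[0,0,0],[-0.8,0.85,1.1],0],[[0,0,0],[-0.8,0.85,1.1],0]]'; python3 - <<'E'
from h import *
go([.4858,.043,.15],-np.arctan2(.183,.9831))
for n in("top","side"): cv2.imwrite(f'pics/{n}2.png',arm.grab_frame(n)[:,:,::-1])
t=cv2.imread('pics/top2.png')[100:260,230:490];s=cv2.imread('pics/side2.png')[100:330,180:420]
f=lambda a,k:cv2.resize(a,None,fx=k,fy=k,interpolation=cv2.INTER_CUBIC)
a=f(t,1.5);b=f(s,1.6);o=np.zeros((max(len(a),len(b)),a.shape[1]+b.shape[1],3),np.uint8);o[:len(a),:a.shape[1]]=a;o[:len(b),a.shape[1]:]=b
cv2.imwrite('pics/c2.png',o);print(o.shape)
E
```

```text
clock: 1.6
tcp_pos: [0.4839, 0.0477, 0.2997]
tool_rot: [0.769, 0.64, 0.001, 0.0]
ft_force: [0.7, -0.1, 0.3]
width: 0.0879
finger_force: 0.0
shift [-0.0849  0.0536  0.0534]
turn [ 0.0129 -0.0021  0.0145]
turn [  0.0033   0.0202 -29.9855]
(368, 774, 3)
```

View pics/c2.png

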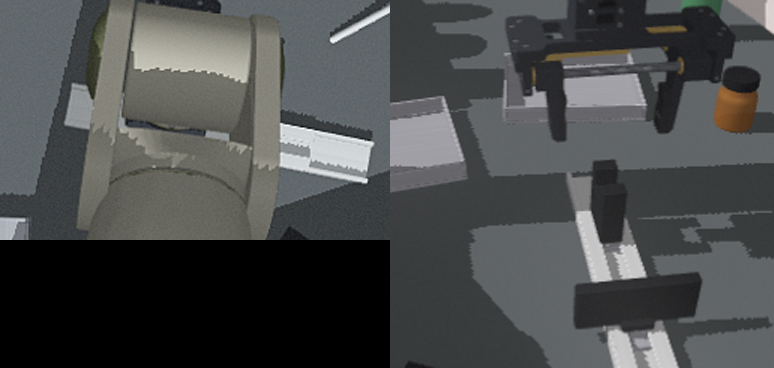

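The side view has the fingers straddling the block, tips at crop (558,138) and (665,130), with the block's top around (607,178). I'll check this with the projection.

```bash
python3 - <<'E'
from h import *
C=np.array([.4712,-.0356]);d=np.array([.183,.9831]);u=np.array([d[1],-d[0]])
for s in(.075,.08,.085):
  q=C+d*s
  p=proj('side',[[*(q+d*a+u*b),.084] for a,b in((-.028,.012),(-.028,-.012),(.028,.012),(.028,-.012))]);print(s,((p-[180,100])*1.6+[390,0]).round(0).tolist())
go([.4858,.043,.054],-np.arctan2(.183,.9831))
E
```

```text
0.075 [[628.0, 195.0], [603.0, 197.0], [615.0, 161.0], [592.0, 163.0]]
0.08 [[627.0, 192.0], [602.0, 194.0], [614.0, 158.0], [591.0, 160.0]]
0.085 [[626.0, 189.0], [601.0, 191.0], [613.0, 155.0], [590.0, 157.0]]
shift [-0.084   0.05    1.9738]
turn [ 0.0167 -0.0013  0.0165]
turn [  0.002    0.0263 -29.9835]
```

```bash
python3 -m inch '[[[0,0,0],[-0.03,0.03,1.0],0],[[0,0,0],[-0.03,0.03,1.8],0],[[0,0,0],[-0.03,0.03,1.95],0],[[0,0,0],[-0.03,0.03,1.95],0],[[0,0,0],[-0.03,0.03,1.95],0]]'; python3 - <<'E'
from h import *
go([.4858,.043,.054],-np.arctan2(.183,.9831))
cv2.imwrite('pics/c3.png',cv2.resize(arm.grab_frame('side')[130:310,220:420,::-1],None,fx=3,fy=3))
E
```

```text
clock: 2.33
tcp_pos: [0.4859, 0.045, 0.2027]
tool_rot: [0.769, 0.639, 0.001, 0.001]
ft_force: [-0.4, -0.3, 0.7]
width: 0.0882
finger_force: 0.0
shift [-0.0389  0.0048  0.0342]
turn [ 0.0282 -0.0011  0.0044]
turn [  0.0017   0.0443 -29.9955]
```

View pics/c3.png

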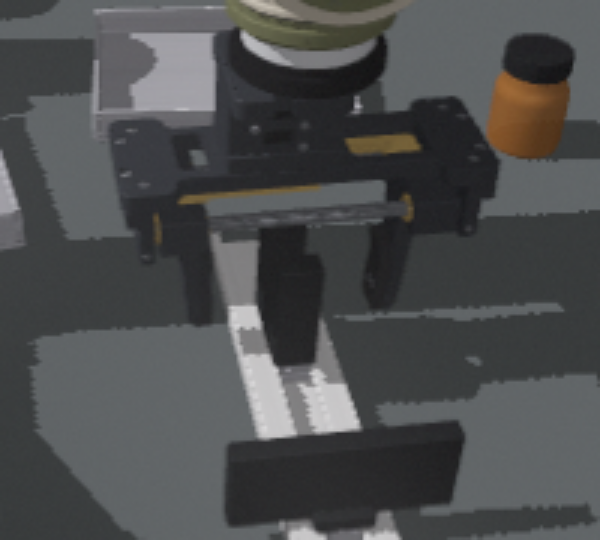

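The block sits between the fingers: tips at (200,322) and (380,308), block centre around (292,310). Closing now.

```bash
python3 -m inch '[[[0,0,0],[0,0,0.02],0.5],[[0,0,0],[0,0,0.02],0.7],[[0,0,0],[0,0,0.02],0.9],[[0,0,0],[0,0,0.02],0.9],[[0,0,0],[0,0,0.02],0.9],[[0,0,0],[0,0,0.02],0.9]]'; python3 - <<'E'
from h import *
s=arm.get_state();print(s['tcp_pos'],s['width'],s['ft_force'],s['finger_force'])
go([.4858,.043,.054],-np.arctan2(.183,.9831))
E
```

```text
clock: 3.12
tcp_pos: [0.4855, 0.0448, 0.2]
tool_rot: [0.769, 0.639, -0.0, -0.0]
ft_force: [-1.1, 0.1, 0.3]
width: 0.0303
finger_force: 0.0
[0.4855 0.0448 0.2   ] 0.030287519439770278 [-1.0757  0.1384  0.2835] 0.0
shift [-0.0344  0.0132 -0.0191]
turn [-0.0009  0.      0.0006]
turn [ -0.      -0.0013 -29.9994]
```

```bash
python3 -m inch '[[[0,0,0],[0,0,0],0.9],[[0,0,0],[0,0,0],0.9],[[0,0,0],[0,0,0],0.9]]'; python3 - <<'E'
from h import *
C=np.array([.4712,-.0356]);d=np.array([.183,.9831])
s=arm.get_state();R=Ro.from_quat(s['tool_rot']);t=s['tcp_pos'][:2]-C
print('s,u',t@d,t@[d[1],-d[0]],'dir in tool units',R.inv().apply([*d,0]))
E
```

```text
clock: 3.5
tcp_pos: [0.4854, 0.0448, 0.2]
tool_rot: [0.769, 0.639, -0.0, -0.0]
ft_force: [-0.8, 0.0, -0.5]
width: 0.0239
finger_force: 30.0
s,u 0.08167364678896813 -0.0007222474294441651 dir in tool units [ 1.      0.0001 -0.    ]
```

```bash
python3 -m inch '[[[0,0,0],[0.15,0,0],0.9],[[0,0,0],[0.4,0,0],0.9],[[0,0,0],[0.65,0,0],0.9],[[0,0,0],[0.9,0,0],0.9],[[0,0,0],[1.15,0,0],0.9],[[0,0,0],[1.35,0,0],0.9],[[0,0,0],[1.38,0,0],0.9],[[0,0,0],[1.38,0,0],0.9]]'; python3 - <<'E'
from h import *
C=np.array([.4712,-.0356]);d=np.array([.183,.9831])
s=arm.get_state();t=s['tcp_pos'][:2]-C
print('s,u',t@d,t@[d[1],-d[0]],s['width'],s['ft_torque'])
cv2.imwrite('pics/c4.png',cv2.resize(arm.grab_frame('side')[130:310,220:420,::-1],None,fx=3,fy=3))
E
```

```text
clock: 4.5
tcp_pos: [0.4981, 0.1126, 0.2]
tool_rot: [0.769, 0.639, -0.0, -0.0]
ft_force: [-0.3, 0.0, -1.3]
width: 0.0238
finger_force: 30.0
s,u 0.1506370384050381 -0.0006900805519128747 0.023778306632581184 [-0.0283  0.0402 -0.0125]
```

View pics/c4.png

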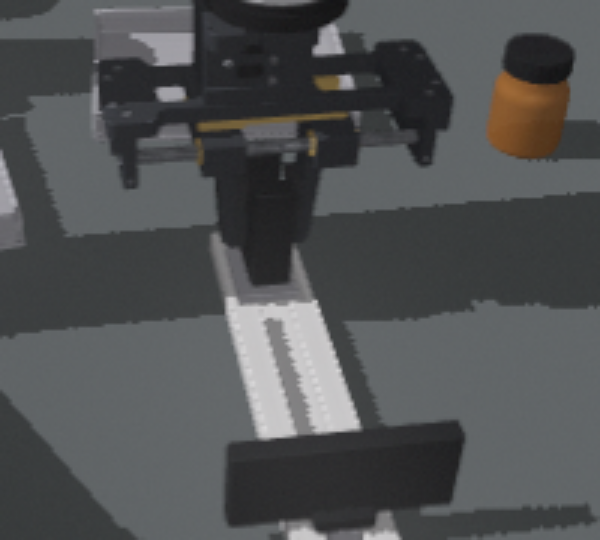

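The rest is past the lips with its foot clear at crop (268,285), and the peel stop hasn't moved. Lifting, then carrying to the tray.

```bash
python3 -m inch '[[[0,0,0],[0,0,-0.1],0.9],[[0,0,0],[0,0,-0.4],0.9],[[0,0,0],[0,0,-0.9],0.9],[[0,0,0],[0,0,-1.3],0.9],[[0,0,0],[0.3,0,-1.4],0.9],[[0,0,0],[1,0.06,-1.4],0.9],[[0,0,0],[1.8,0.12,-1.4],0.9],[[0,0,0],[2.6,0.18,-1.4],0.9]]' && python3 - <<'E'
from h import *
go([.557,.3422,.054+.07])
E
```

```text
clock: 5.55
tcp_pos: [0.5307, 0.2409, 0.2698]
tool_rot: [0.769, 0.639, -0.0, -0.0]
ft_force: [0.5, 0.9, -0.6]
width: 0.0237
finger_force: 30.0
shift [ 2.0886  0.146  -0.0236]
```

```bash
python3 -m inch '[[[0,0,0],[0.8,0.05,0],0.9],[[0,0,0],[1.5,0.1,0],0.9],[[0,0,0],[2.0,0.14,0],0.9],[[0,0,0],[2.1,0.14,0],0.9],[[0,0,0],[2.1,0.14,0],0.9],[[0,0,0],[2.1,0.14,0],0.9]]' && python3 - <<'E'
from h import *
go([.557,.3422,.055])
for n in("top","side"): cv2.imwrite(f'pics/{n}5.png',arm.grab_frame(n)[:,:,::-1])
t=cv2.imread('pics/top5.png')[40:260,60:300];s=cv2.imread('pics/side5.png')[50:240,180:400]
f=lambda a,k:cv2.resize(a,None,fx=k,fy=k,interpolation=cv2.INTER_CUBIC)
a=f(t,1.6);b=f(s,1.8);o=np.zeros((max(len(a),len(b)),a.shape[1]+b.shape[1],3),np.uint8);o[:len(a),:a.shape[1]]=a;o[:len(b),a.shape[1]:]=b
cv2.imwrite('pics/c5.png',o);print(o.shape)
E
```

```text
clock: 6.3
tcp_pos: [0.5568, 0.3401, 0.2701]
tool_rot: [0.769, 0.639, -0.0, 0.0]
ft_force: [0.2, 0.4, -1.8]
width: 0.0241
finger_force: 30.0
shift [ 0.0434 -0.0031  1.3619]
(352, 780, 3)
```

View pics/c5.png

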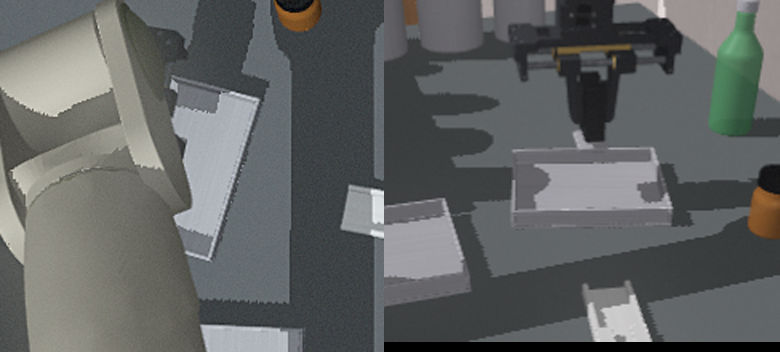

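Side view: the rest hangs upright at crop (593,115), above the tray (590,185), which hasn't moved. Lowering.

```bash
python3 -m inch '[[[0,0,0],[0.04,0,0.3],0.9],[[0,0,0],[0.04,0,0.7],0.9],[[0,0,0],[0.04,0,1.0],0.9],[[0,0,0],[0.04,0,1.2],0.9],[[0,0,0],[0.04,0,1.3],0.9],[[0,0,0],[0.04,0,1.34],0.9],[[0,0,0],[0.04,0,1.36],0.9],[[0,0,0],[0.04,0,1.36],0.9]]'
```

```text
clock: 7.4
tcp_pos: [0.5572, 0.3428, 0.2024]
tool_rot: [0.769, 0.639, 0.0, 0.0]
ft_force: [-0.8, 0.0, -1.0]
width: 0.0237
finger_force: 30.0
```

```bash
python3 -m inch '[[[0,0,0],[0,0,0.015],0.9],[[0,0,0],[0,0,0.03],0.9],[[0,0,0],[0,0,0.03],0.9]]'
```

```text
clock: 7.78
tcp_pos: [0.5572, 0.3427, 0.2005]
tool_rot: [0.769, 0.639, -0.0, -0.0]
ft_force: [0.1, -0.5, -1.7]
width: 0.0234
finger_force: 30.0
```

```bash
python3 -m inch '[[[0,0,0],[0,0,0.01],0.9],[[0,0,0],[0,0,0.02],0.9],[[0,0,0],[0,0,0.02],0.9]]'
```

```text
clock: 8.15
tcp_pos: [0.5572, 0.3427, 0.2001]
tool_rot: [0.769, 0.639, 0.0, 0.0]
ft_force: [-2.6, -1.6, 5.0]
width: 0.0238
finger_force: 30.0
```

In contact at 5 N. Opening, then withdrawing.

```bash
python3 -m inch '[[[0,0,0],[0,0,0],0.72],[[0,0,0],[0,0,0],0.68],[[0,0,0],[0,0,0],0.6],[[0,0,0],[0,0,0],0.4],[[0,0,0],[0,0,0],0.2],[[0,0,0],[0,0,0],0.1],[[0,0,0],[0,0,0],0.1],[[0,0,0],[0,0,0],0.1]]'; python3 -m inch '[[[0,0,0],[0,0,-0.2],0.1],[[0,0,0],[0,0,-0.7],0.1],[[0,0,0],[0,0,-1.4],0.1],[[0,0,0],[0,0,-2.2],0.1],[[0,0,0],[0,0,-3],0.1],[[0,0,0],[-1,0,-3.2],0.1],[[0,0,0],[-2,0,-3.2],0.1],[[0,0,0],[-3,0,-3.2],0.1]]'; python3 -m inch '[[[0,0,0],[-1,0,0],0.1],[[0,0,0],[-2,0,0],0.1],[[0,0,0],[-2,0,0],0.1],[[0,0,0],[-2,0,0],0.1],[[0,0,0],[-2,0,0],0.1]]'; python3 - <<'E'
from h import *
for n in("top","side"): cv2.imwrite(f'pics/{n}6.png',arm.grab_frame(n)[:,:,::-1])
t=cv2.imread('pics/top6.png')[40:260,60:300];s=cv2.imread('pics/side6.png')[50:320,180:400]
f=lambda a,k:cv2.resize(a,None,fx=k,fy=k,interpolation=cv2.INTER_CUBIC)
a=f(t,1.6);b=f(s,1.8);o=np.zeros((max(len(a),len(b)),a.shape[1]+b.shape[1],3),np.uint8);o[:len(a),:a.shape[1]]=a;o[:len(b),a.shape[1]:]=b
cv2.imwrite('pics/c6.png',o);print(o.shape)
E
```

```text
clock: 9.15
tcp_pos: [0.5572, 0.3427, 0.1996]
tool_rot: [0.769, 0.639, -0.0, -0.0]
ft_force: [0.1, -0.2, -1.2]
width: 0.0793
finger_force: 0.0
clock: 10.15
tcp_pos: [0.5291, 0.1939, 0.3605]
tool_rot: [0.769, 0.639, 0.001, 0.0]
ft_force: [1.0, -0.8, 0.5]
width: 0.0791
finger_force: 0.0
clock: 10.78
tcp_pos: [0.5115, 0.0979, 0.3597]
tool_rot: [0.769, 0.64, 0.0, 0.0]
ft_force: [-0.4, -0.1, 0.3]
width: 0.0791
finger_force: 0.0
(486, 780, 3)
```

View pics/c6.png

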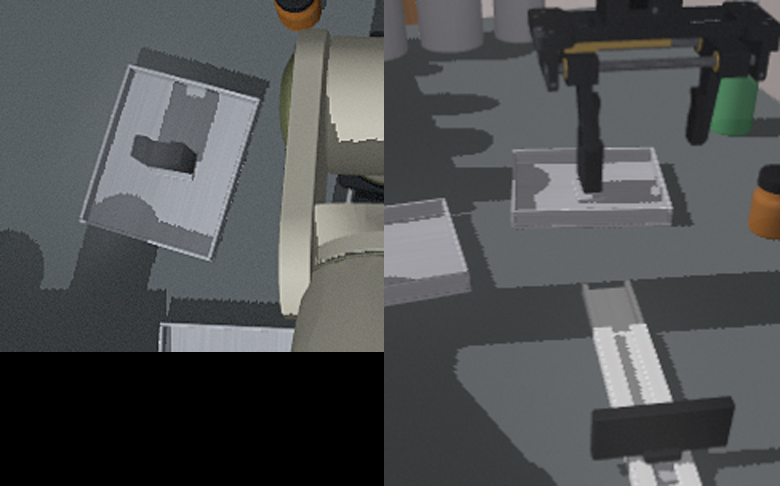

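The top crop shows the rest upright mid-tray at (165,153). The peel stop hasn't moved, at (662,430) in the side crop, and the gripper is clear.

```bash
python3 -c "from cell import arm; print(arm.finish_job())"
```

```text
the job is handed in; nothing more can be done
None
```

The ladle rest was slid off the open end of the track and is standing upright in the far wash tray; the peel stop was left in place, and I handed the job in at about 11 s on the robot's clock (no verdict was returned).

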